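Key a burner cap onto its pin

TASK

One burner cap of the two-burner stove is riding up on its red locating pin instead of sitting home. Push its raised rib round with a fingertip until the notch in its rim stands over the pin, then press the cap down with the fingertips until it is fully seated, and leave it. Do not pinch or lift the cap, and leave everything else standing where it is.

Things in the scene. Friction and masses are not known exactly. Their poses are not given: they have to be found in the camera images.
- cap_top (a point): centre of the top face of the cap to be seated: a flat dark steel disc 116 mm across, 8 mm thick. It rides 7 mm higher than the cap of the other, like burner, which is already seated. Its top is 103 mm above the work surface now, 96 mm when seated. It turns either way without end about the vertical axis here (2 N at the rib turns it) and stays where it is left
- notch (a point): the notch in the rim of that cap: this point lies at the middle of the notch, level with the cap's top face, 53 mm from the cap's centre. The notch is cut right through the rim, 12 mm deep, about 11 mm wide at its bottom and 16 mm at its mouth. The rib points at it
- rib (a point): brass rib on the cap along the radius towards the notch, to be pushed sideways: 12 mm wide, 28 mm long (from 16 to 44 mm from the cap's centre), 12 mm high with a 4 mm wide ridge along its middle 2 mm higher still. This point lies on top of the ridge, 30 mm from the cap's centre
- pin (a point): red-painted pin fixed to the burner: a round bar 8 mm thick lying along a radius, 47 to 82 mm from the cap's centre; its outer end shows beyond the rim, on a red post. This point lies on its axis, 53 mm from the cap's centre, 90.5 mm above the work surface; the notch must be straight above it. Within about 2 mm sideways the notch passes over the pin; otherwise the pin blocks the cap
- stove: the stove, 280 x 600 mm, its flat steel deck 60 mm above the work surface, fixed; origin under its centre
- cap (a joint): how far that cap has been pressed down, in m: 0 as it rides high, 0.007 when fully seated, below 0 when lifted. A snug sleeve holds it at any height; with the notch over the pin it goes down when pressed with about 3 to 6 N anywhere on its top, and stays down
- rib_left: the left flank of the rib (seen from the cap's centre looking at the notch), part of the cap; origin at the centre of the cap's underside, +x towards the notch
- rib_right: the right flank of the rib, part of the cap; origin as for the left flank
- steamer: small round bamboo steamer, 107 mm across, 72 mm tall, on the ledge; origin under its centre. Not to be moved
- canister: white square plastic canister with a green flip lid, 79 x 79 x 113 mm, on the ledge; origin under its centre. Not to be moved
- tumbler: clear glass tumbler, 68 mm across, 95 mm tall, on the ledge; origin under its centre. Not to be moved
- spice_jar: spice jar with a red cap, 48 mm across, 85 mm tall, on the ledge; origin under its centre. Not to be moved
- lighter: steel gas lighter with a red press trigger, lying on the stove deck between the burners: dark handle 95 x 22 x 24 mm (trigger up to 32 mm high) and a thin 100 mm nozzle along its own +x; origin on the underside where handle and nozzle meet. Not to be moved
- chopstick_rest: blue ceramic chopstick rest, 22 x 50 x 13 mm, on the stove deck near its front edge between the burners; origin under its centre. Not to be moved
- sauce_dish: white ceramic sauce dish, 90 mm across, 28 mm tall, on the counter to the right of the stove; origin under its centre. Not to be moved

How it is judged:
By the outcome, as a careful person would: the job done as asked, in the order asked, and still so for the second after the job is handed in, with the robot touching nothing.
It also fails if it takes over 56 s, if anything falls off the work surface, if the arm or the gripper's body presses on something with over 40 N, if the wrist force passes 120 N, or if a joint passes its speed limit or range.

ROBOT

A 6-joint arm with a two-finger parallel gripper is mounted at the origin on the work surface. World frame = base frame: x ahead of the robot, y to its left, z up, the work surface at z = 0. Lengths are in m, angles in rad, forces in N, time in s.
With the tool pointing down it reaches from about 0.325 to 0.9 m from the base axis. Payload 6.1 kg.
Tool frame: the origin (TCP) lies midway between the tips of the shut fingers; the grasp point (between the pads) lies 19 mm behind it; z points along the fingers, y is the line along which they close (so a half turn about z gives the same grasp; the last joint's range is limited). The gripper opens to 87 mm and grips with 3 to 60 N. Pads are 19 mm wide; open, the fingers measure 117 mm over their backs; the gripper's body (75 mm by 190 mm) begins 51 mm behind the grasp point.
Start: joints at [-0.126, 0.22, 1.526, -0, 1.395, -0.126], TCP at [0.625, -0, 0.223] pointing down, gripper open.
Joint ranges: [-2.98, 2.98], [-0.91, 2.08], [0.09, 2.57], [-1.24, 4.39], [0.2, 2.65], [-2.68, 2.68]. Speed limits (rad/s): [2.57, 2.57, 3.01, 3.14, 3.14, 3.14].

INTERFACE

Orientations are given as a rotation vector (axis times angle).
In Python, from station import robot gives the robot as it stands.
- The arm moves only by the shell command python3 -m handwheel 'ROWS'. ROWS is JSON, a list of rows, each a list of 7 numbers: the shift along the tool's x, y, z in cm, then the turn, a rotation vector about the tool's x, y, z in rad, then the finger opening in cm, from 0 to 8.7. A call has exactly 10 rows; each row is the pose to reach, as a shift and turn from the pose commanded when the call began, along the tool's axes at that moment; what a row does not reach only later rows make up. A row lasts 1/12 s, in which the tool goes at most 41.7 mm and 7.16 degrees, less where a joint would pass 70% of its speed; a pose out of reach is approached as far as the arm can. A call with a gripper value outside its range is refused whole. The fingers move at their own pace and stop on an object; the grip force is fixed at half the most. Time passes only in rows, so rows that repeat a pose let the fingers close, or fill a call up. It gives the time, the measured TCP pose, the force, the opening and the grip force at its end, in the units of the state.
- robot.read_state(): the state, without advancing time (a new reading comes with each control period).
- robot.snapshot(name): name is "scene" or "side" or "wrist"; returns a dict with "pixels" (420x560x3 uint8, blue, green, red), "camera_matrix" (3x3 intrinsics, pixels), "R" (3x3) and "t" (3): a world point X has camera coordinates R X + t. Camera axes: x right, y down, z forward; pixel columns grow to the right and rows downward; lengths in m; the calibration is good to about 2 mm. A picture is of the moment at which its call begins. There is no depth.
- robot.finish_job(): hands the job in; it is judged then, once.
The state is a dict: "clock": time; "joint_positions": joint angles; "qd": joint speeds; "tau": joint torques, N m; "position": TCP position; "tcp_rot": TCP orientation; "wrist_force": force on the tool from outside, world axes, zero at the start; "wrist_torque": the same for the moment, N m; "width": finger opening in m; "grip_force": force on a finger pad.
Only numpy, scipy, OpenCV 4.12 (cv2) and the standard library are available. Lean on these libraries where they do the work, as an engineer would, in place of code of your own. Each camera call takes 0.05 s, during which the arm holds its last target. There are 200 camera calls.

## Working session

There is one attempt and no reset: what is moved stays moved. The work goes in short steps, Python scripts to look and compute and a shell command to move; the robot and the scene stay as the last step left them, time stands still between calls to the robot, and variables do not carry over. Pictures are saved under pics/ and viewed, at most 10 in all, crops included, and the job is handed in when it is done.

```bash
mkdir -p pics; cat > h.py <<'E'
from station import robot
import cv2, numpy as np
def snap(n,f):
    s=robot.snapshot(n); im=np.array(s["pixels"]); cv2.imwrite(f"pics/{f}.png",im); np.savez(f"pics/{f}.npz",K=s["camera_matrix"],R=s["R"],t=s["t"]); return im
def ray(f,u,v,z):
    d=np.load(f"pics/{f}.npz"); R,t=d["R"],d["t"]; c=-R.T@t; r=R.T@np.linalg.inv(d["K"])@[u,v,1]; return c+r*(z-c[2])/r[2]
def proj(f,X):
    d=np.load(f"pics/{f}.npz"); p=d["K"]@(d["R"]@np.array(X)+d["t"]); return p[:2]/p[2]
E
python3 - <<'E'
from h import *
a=snap("scene","s0");snap("side","d0");snap("wrist","w0")
for f in("s0","d0","w0"):
    d=np.load(f"pics/{f}.npz");print(f,-d["R"].T@d["t"])
s=robot.read_state();print(s["clock"],s["position"],s["tcp_rot"])
E
```

```text
s0 [ 1.45448992 -0.33024701  0.76651743]
d0 [0.19163091 0.27412081 0.68404343]
w0 [0.62620715 0.07333971 0.38435919]
0.15 [6.24524128e-01 4.23745280e-05 2.21700450e-01] [-2.22059869e+00 -2.22061195e+00  1.46389002e-03]
```

View pics/s0.png

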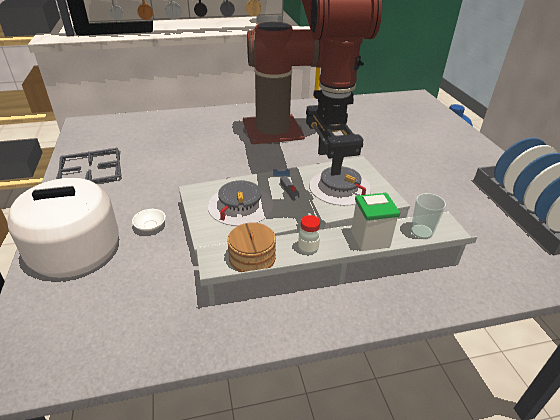

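View pics/w0.png

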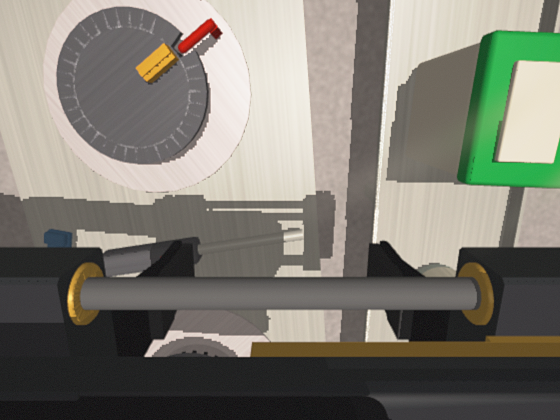

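View pics/d0.png

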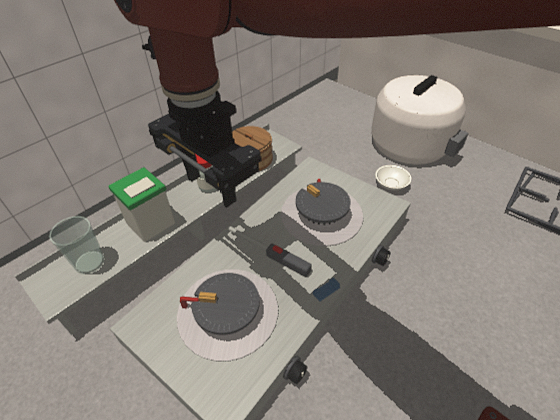

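The scene view shows the left (−y) burner at about (240,195) with its red pin at (222,212), and the +y burner at (340,180). The wrist view shows the +y cap at (132,85), with its rib in line with its pin at (200,37), so it looks seated. I'll zoom in on the −y burner in the scene and side views to check.

```bash
python3 - <<'E'
from h import *
s=cv2.imread("pics/s0.png");d=cv2.imread("pics/d0.png")
f=lambda im,x,y:cv2.resize(im[y:y+75,x:x+100],(400,300),interpolation=cv2.INTER_CUBIC)
cv2.imwrite("pics/c0.png",np.vstack([np.hstack([f(s,190,160),f(s,290,150)]),np.hstack([f(d,272,168),f(d,170,260)])]))
# red/brass blobs
for n in("s0","d0","w0"):
    h=cv2.cvtColor(cv2.imread(f"pics/{n}.png"),cv2.COLOR_BGR2HSV)
    for nm,lo,hi in(("red",(0,150,70),(7,255,255)),("brass",(12,140,120),(25,255,255))):
        m=cv2.inRange(h,lo,hi)
        if nm=="red": m|=cv2.inRange(h,(174,150,70),(180,255,255))
        k,_,st,c=cv2.connectedComponentsWithStats(m)
        print(n,nm,[(st[i,4],c[i].round(1).tolist()) for i in range(1,k) if 12<st[i,4]<900])
E
```

```text
s0 red [(np.int32(50), [379.8, 12.9]), (np.int32(14), [341.4, 8.9]), (np.int32(16), [364.0, 8.1]), (np.int32(68), [338.1, 15.8]), (np.int32(15), [375.3, 14.6]), (np.int32(39), [362.8, 15.1]), (np.int32(40), [361.6, 188.8]), (np.int32(18), [292.9, 188.0]), (np.int32(51), [223.0, 212.6]), (np.int32(270), [310.0, 223.0])]
s0 brass [(np.int32(86), [316.9, 78.5]), (np.int32(39), [350.5, 177.8]), (np.int32(43), [240.0, 196.4]), (np.int32(540), [261.3, 236.4]), (np.int32(504), [240.6, 239.6]), (np.int32(26), [270.9, 254.0]), (np.int32(17), [254.2, 254.7]), (np.int32(19), [271.3, 262.0]), (np.int32(20), [258.0, 261.3])]
d0 red [(np.int32(101), [201.9, 161.1]), (np.int32(41), [277.3, 249.0]), (np.int32(66), [188.2, 298.7])]
d0 brass [(np.int32(49), [312.6, 188.7]), (np.int32(92), [207.0, 295.7])]
w0 red [(np.int32(511), [199.0, 35.0])]
w0 brass [(np.int32(714), [155.3, 62.1]), (np.int32(354), [73.8, 292.0]), (np.int32(38), [480.7, 268.8]), (np.int32(56), [490.5, 297.4]), (np.int32(350), [524.3, 339.0])]
```

View pics/c0.png

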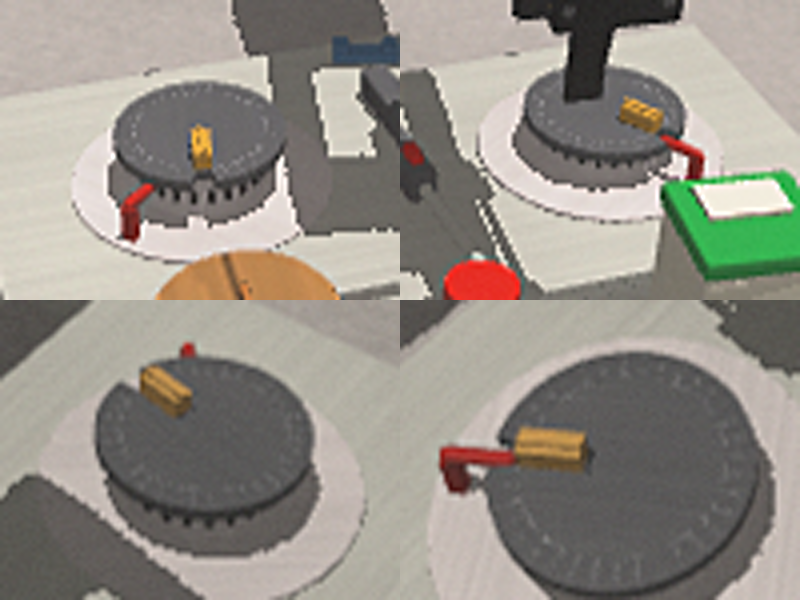

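The −y burner's cap is the high one. In the scene view its rib is at (240,196) and its red post at (223,213), so they point in different directions. The +y burner's rib meets its pin. Now to compute positions.

```bash
python3 - <<'E'
from h import *
c1=ray("s0",240,193,.103);c2=ray("d0",323.2,201.2,.103);print("centre",c1,c2)
r1=ray("s0",240,196.4,.112);r2=ray("d0",312.6,188.7,.112);print("rib",r1,r2)
p=ray("s0",190+150/4,160+187/4,.0905);q=ray("s0",190+130/4,160+205/4,.0905);print("pin near rim, outer",p,q)
c=(c1+c2)/2
for X in(r1,r2,q): print(np.degrees(np.arctan2(*(X-c)[1::-1])),np.linalg.norm((X-c)[:2]))
print("lighter",ray("s0",293,188,.09),"rest",ray("d0",326,289,.07),"jar",ray("s0",310,223,.14))
print(ray("w0",128,85,.096),proj("s0",[*c[:2],.103]))
E
```

```text
centre [ 0.53797269 -0.2079663   0.103     ] [ 0.53100373 -0.20613283  0.103     ]
rib [ 0.56550474 -0.21204304  0.112     ] [ 0.56646879 -0.21309067  0.112     ]
pin near rim, outer [ 0.5750859  -0.24748131  0.0905    ] [ 0.59140085 -0.26269217  0.0905    ]
-9.145790317144055 0.031415912404206034
-10.697074934910084 0.03254615526777726
-44.35351861508754 0.07959364075441155
lighter [ 0.52637713 -0.0568521   0.09      ] rest [ 0.403811   -0.05968803  0.07      ] jar [ 0.74018575 -0.07447848  0.14      ]
[0.50706835 0.09222461 0.096     ] [240.13172093 192.22057823]
```

```bash
python3 -m handwheel '[[-4,-1,0,0,0,0,4],[-8,-2,0,0,0,0,2],[-12,-3,0,0,0,0,0],[-16,-4,0,0,0,0,0],[-20,-5,0,0,0,0,0],[-24,-6,0,0,0,0,0],[-27,-6.5,0,0,0,0,0],[-29,-7,0,0,0,0,0],[-29,-7,0,0,0,0,0],[-29,-7,0,0,0,0,0]]'; python3 - <<'E'
from h import *
for z in(.13,.15,.17): print(z,ray("s0",251,238,z),ray("d0",252,137,z))
snap("wrist","w1")
s=robot.read_state();print(s["position"],s["tcp_rot"])
E
```

```text
clock: 0.98
position: [0.5543, -0.2909, 0.222]
tcp_rot: [-2.223, -2.218, -0.0]
wrist_force: [-0.0, -0.4, 0.2]
width: 0.0282
grip_force: 0.0
0.13 [ 0.75210374 -0.21619214  0.13      ] [ 0.78085769 -0.23984978  0.13      ]
0.15 [ 0.7741734  -0.21977585  0.15      ] [ 0.75958764 -0.22129634  0.15      ]
0.17 [ 0.79624306 -0.22335957  0.17      ] [ 0.73831758 -0.2027429   0.17      ]
[ 0.55475078 -0.28974121  0.22203123] [-2.22164124e+00 -2.21958459e+00 -5.93939555e-04]
```

View pics/w1.png

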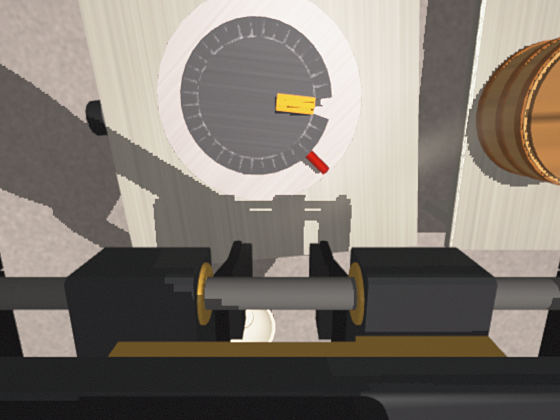

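The wrist view shows the high cap centred near (256,95), its rib at (296,104), its notch at about (322,107) and the red pin from (308,154) to (325,170). The steamer is at x≥0.71, clear of the gripper.

```bash
cat >> h.py <<'E'
def measure(f,ztop=.103,box=(150,10,365,200)):
    im=cv2.imread(f"pics/{f}.png"); h=cv2.cvtColor(im,cv2.COLOR_BGR2HSV); x0,y0,x1,y1=box
    roi=np.zeros(h.shape[:2],np.uint8); roi[y0:y1,x0:x1]=255
    big=lambda m:max(cv2.findContours(m&roi,cv2.RETR_EXTERNAL,cv2.CHAIN_APPROX_NONE)[0],key=cv2.contourArea)
    B=big(cv2.inRange(h,(12,140,100),(30,255,255))); Rm=big(cv2.inRange(h,(0,140,60),(8,255,255))|cv2.inRange(h,(174,140,60),(180,255,255)))
    D=big(cv2.inRange(h,(0,0,40),(180,70,115)))
    e=cv2.fitEllipse(cv2.convexHull(D)); print("disc",[np.round(k,1) for k in e])
    c=ray(f,*e[0],ztop)
    mid=lambda C:np.array(cv2.minAreaRect(C)[0])
    r=ray(f,*mid(B),ztop+.012); P=np.array([ray(f,*q[0],.0945) for q in Rm])[:,:2]
    d=lambda v:(np.degrees(np.arctan2(v[1],v[0])).round(1),(1e3*np.linalg.norm(v[:2])).round(1))
    l=cv2.fitLine(np.array([ray(f,*q[0],ztop+.012)[:2] for q in B],np.float32)*1000,cv2.DIST_L2,0,.01,.01).ravel()
    print("c",c.round(4),"rib",r.round(4),d(r-c),"rib axis",d(l[:2]),"pin",d(P.mean(0)-c[:2]),"pinrange",np.sort(np.linalg.norm(P-c[:2],axis=1))[[0,-1]].round(4))
    l=cv2.fitLine(np.float32(P*1000),cv2.DIST_L2,0,.01,.01).ravel(); print("pin axis",d(l[:2]))
E
python3 - <<'E'
from h import *
measure("w1")
for u,v,z in((322,107,.103),): print(ray("w1",u,v,z))
for u,v in((181,95),(331,95),(256,16),(256,174)): print(ray("w1",u,v,.103))
E
```

```text
disc [array([190.4, 192.8]), array([ 47.1, 123.9]), np.float64(122.0)]
c [ 0.4816 -0.2829  0.103 ] rib [ 0.5666 -0.213   0.115 ] (np.float64(39.5), np.float64(110.1)) rib axis (np.float32(-5.1), np.float32(1000.0)) pin (np.float64(12.8), np.float64(107.3)) pinrange [0.0994 0.1153]
pin axis (np.float32(-44.5), np.float32(1000.0))
[ 0.58803446 -0.21524618  0.103     ]
[ 0.47982258 -0.20614329  0.103     ]
[ 0.59466454 -0.20643013  0.103     ]
[ 0.5383921  -0.15174259  0.103     ]
[ 0.53598476 -0.26742566  0.103     ]
```

```bash
sed -i 's/ztop=.103,box=(150,10,365,200)/ztop=.103,box=(150,10,365,200),c=np.array([.5372,-.2094,.103])/; /D=big/d; /fitEllipse/d; /c=ray(f,\*e/d' h.py
python3 - <<'E'
from h import *
measure("w1")
E
```

```text
c [ 0.5372 -0.2094  0.103 ] rib [ 0.5666 -0.213   0.115 ] (np.float64(-6.9), np.float64(29.6)) rib axis (np.float32(-5.1), np.float32(1000.0)) pin (np.float64(-45.4), np.float64(69.9)) pinrange [0.0596 0.0805]
pin axis (np.float32(-44.5), np.float32(1000.0))
```

```bash
python3 -m handwheel '[[3.5,0.5,0,0,0,0.11,0],[7,1,0,0,0,0.11,0],[10.3,1.5,0,0,0,0.11,0],[10.3,1.5,2,0,0,0.11,0],[10.3,1.5,5,0,0,0.11,0],[10.3,1.5,7,0,0,0.11,0],[10.3,1.5,8.7,0,0,0.11,0],[10.3,1.5,8.7,0,0,0.11,0],[10.3,1.5,8.7,0,0,0.11,0],[10.3,1.5,8.7,0,0,0.11,0]]'; python3 - <<'E'
from h import *
d=snap("side","d1");w=snap("wrist","w2");s=snap("scene","s1")
x=robot.read_state();print(x["position"],x["tcp_rot"],x["width"])
f=lambda im,x,y:cv2.resize(im[y:y+75,x:x+100],(400,300),interpolation=cv2.INTER_CUBIC)
cv2.imwrite("pics/c1.png",np.vstack([np.hstack([f(s,190,150),f(d,272,155)]),np.hstack([cv2.resize(w,(400,300)),np.zeros((300,400,3),np.uint8)])]))
E
```

```text
clock: 1.87
position: [0.5709, -0.1864, 0.1368]
tcp_rot: [2.338, 2.097, 0.001]
wrist_force: [-0.1, 0.4, 0.1]
width: 0.0006
grip_force: 0.0
[ 0.57112418 -0.18725674  0.13743544] [2.33783729e+00 2.09447691e+00 1.85802809e-03] 0.00032602689901494635
```

View pics/c1.png

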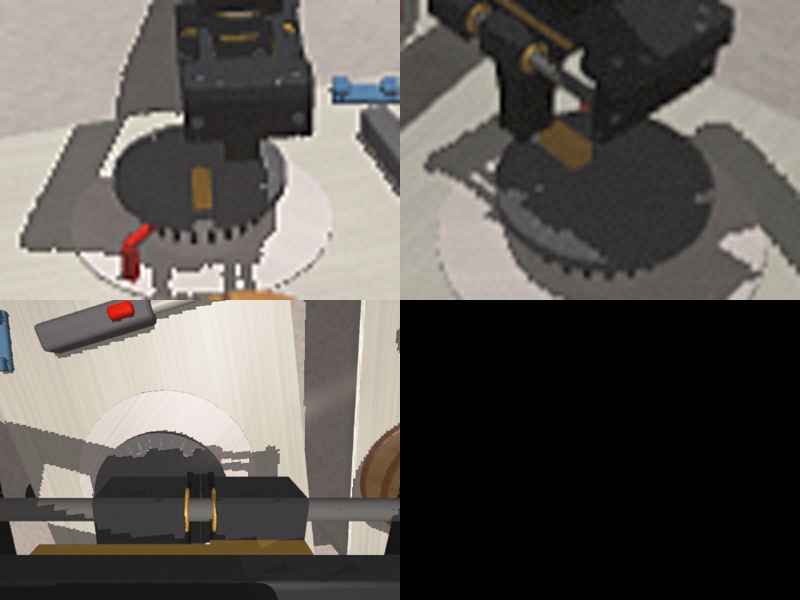

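In the picture the shut fingertips stand over the cap on the rib's left (+y) side, and the rib is clear of them. Next I lower and push the rib about 25° clockwise, with the fingertip turning with it.

```bash
python3 -m handwheel '[[0,0,1.4,0,0,0,0],[0,0,2.8,0,0,0,0],[0,0,2.8,0,0,0,0],[-0.6,0,2.8,0,0,0,0],[-1.0,0,2.8,0,0,0,0],[-1.27,0.13,2.8,0,0,0.087,0],[-1.54,0.23,2.8,0,0,0.175,0],[-1.83,0.31,2.8,0,0,0.262,0],[-2.12,0.37,2.8,0,0,0.349,0],[-2.42,0.4,2.8,0,0,0.436,0]]'; python3 - <<'E'
from h import *
snap("scene","s2");snap("side","d2")
measure("s2",box=(205,175,275,235))
x=robot.read_state();print(x["position"],x["tcp_rot"],x["wrist_force"])
E
```

```text
clock: 2.85
position: [0.5721, -0.212, 0.1088]
tcp_rot: [2.741, 1.533, 0.003]
wrist_force: [1.4, 1.1, -1.0]
width: 0.0001
grip_force: 1.0
c [ 0.5372 -0.2094  0.103 ] rib [ 0.7026 -0.2063  0.115 ] (np.float64(1.1), np.float64(165.4)) rib axis (np.float32(76.2), np.float32(1000.0)) pin (np.float64(-39.3), np.float64(81.4)) pinrange [0.0532 0.1088]
pin axis (np.float32(-21.0), np.float32(1000.0))
[ 0.57200862 -0.21244762  0.10881817] [2.73802597e+00 1.53730138e+00 1.90595639e-03] [0.13671628 1.45039211 0.09435247]
```

```bash
python3 - <<'E'
from h import *
measure("s2",box=(215,175,265,215))
s=cv2.imread("pics/s2.png");d=cv2.imread("pics/d2.png")
f=lambda im,x,y:cv2.resize(im[y:y+75,x:x+100],(400,300),interpolation=cv2.INTER_CUBIC)
cv2.imwrite("pics/c2.png",np.hstack([f(s,190,150),f(d,272,155)]))
E
```

```text
c [ 0.5372 -0.2094  0.103 ] rib [ 0.5774 -0.2308  0.115 ] (np.float64(-28.1), np.float64(45.6)) rib axis (np.float32(1.5), np.float32(1000.0)) pin (np.float64(-42.2), np.float64(73.3)) pinrange [0.0532 0.0913]
pin axis (np.float32(-33.8), np.float32(1000.0))
```

View pics/c2.png

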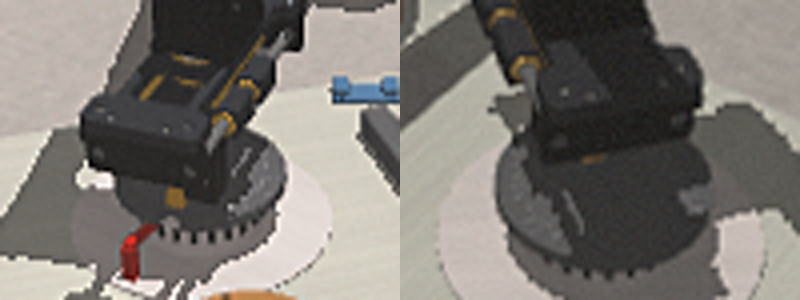

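The scene crop shows the notch at about (232,205), still short of the pin where it crosses the rim at about (229,207). I'll push about 8° more, back off, raise the tool and look.

```bash
python3 -m handwheel '[[-0.14,0.07,0,0,0,0.045,0],[-0.27,0.13,0,0,0,0.087,0],[-0.43,0.19,0,0,0,0.14,0],[-0.43,0.19,0,0,0,0.14,0],[-0.43,0.19,0,0,0,0.14,0],[0,0.19,0,0,0,0.14,0],[0.8,0.19,0,0,0,0.14,0],[0.8,0.19,-3,0,0,0.14,0],[0.8,0.19,-7,0,0,0.14,0],[0.8,0.19,-11,0,0,0.14,0]]'; python3 - <<'E'
from h import *
x=robot.read_state();print(x["position"],x["tcp_rot"],x["wrist_force"])
E
```

```text
clock: 3.78
position: [0.5762, -0.2043, 0.2171]
tcp_rot: [-2.835, -1.346, 0.004]
wrist_force: [0.9, -1.1, 1.6]
width: 0.0006
grip_force: 0.0
[ 0.57616143 -0.20428136  0.21713817] [-2.83493827 -1.34627223  0.00403614] [ 0.89069636 -1.1332029   1.56041643]
```

```bash
python3 -m handwheel '[[-3,-0.5,0,0,0,0,0],[-6,-1,0,0,0,0,0],[-9,-1.5,0,0,0,0,0],[-11,-1.5,0,0,0,0,0],[-11,-1.5,0,0,0,0,0],[-11,-1.5,0,0,0,0,0],[-11,-1.5,0,0,0,0,0],[-11,-1.5,0,0,0,0,0],[-11,-1.5,0,0,0,0,0],[-11,-1.5,0,0,0,0,0]]'; python3 - <<'E'
from h import *
snap("wrist","w3"); measure("w3",box=(100,0,480,230))
E
```

```text
clock: 4.62
position: [0.4964, -0.2805, 0.2174]
tcp_rot: [-2.838, -1.347, 0.0]
wrist_force: [0.2, 0.6, -0.1]
width: 0.0001
grip_force: 0.0
c [ 0.5372 -0.2094  0.103 ] rib [ 0.5605 -0.2285  0.115 ] (np.float64(-39.4), np.float64(30.1)) rib axis (np.float32(-38.2), np.float32(1000.0)) pin (np.float64(-45.1), np.float64(64.8)) pinrange [0.0477 0.0804]
pin axis (np.float32(-48.9), np.float32(1000.0))
```

View pics/w3.png

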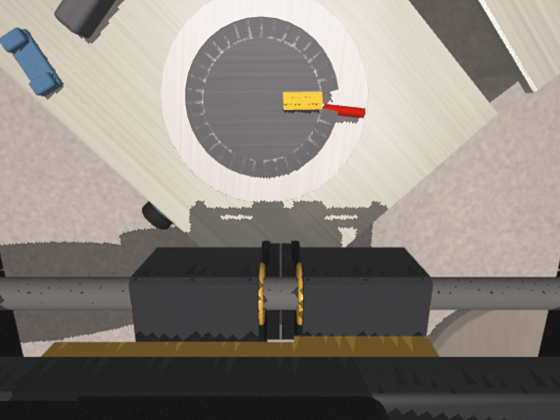

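The wrist view shows the rib at (303,101) at −39.4° and the pin at (345,110) at −45.1°. The rib has followed the tool angle exactly (39.2°), so about 5.7° remains. I'll go back to the flank and push that much further.

```bash
python3 - <<'E'
from h import *
p=[ray("w3",u,v,.103) for u,v in((185,97),(337,97),(262,16),(262,178))]
print((p[0]+p[1])/2,(p[2]+p[3])/2,np.linalg.norm(p[0]-p[1]),np.linalg.norm(p[2]-p[3]))
E
python3 -m handwheel '[[3,0.5,0,0,0,0,0],[6,1,0,0,0,0,0],[9,1.5,0,0,0,0,0],[11,1.5,0,0,0,0,0],[11,1.5,0,0,0,0,0],[11,1.5,3,0,0,0,0],[11,1.5,6,0,0,0,0],[11,1.5,9,0,0,0,0],[11,1.5,9,0,0,0,0],[11,1.5,9,0,0,0,0]]'
```

```text
[ 0.53853882 -0.20698805  0.103     ] [ 0.53691728 -0.21010093  0.103     ] 0.11461102503691746 0.11702662647755512
clock: 5.5
position: [0.5754, -0.2051, 0.1258]
tcp_rot: [-2.836, -1.343, 0.005]
wrist_force: [-0.1, -0.3, 0.7]
width: 0.0007
grip_force: 0.0
```

```bash
python3 -m handwheel '[[0,0,1.9,0,0,0,0],[0,0,1.9,0,0,0,0],[-0.6,0,1.9,0,0,0,0],[-1.2,0,1.9,0,0,0,0],[-1.36,0.08,1.9,0,0,0.05,0],[-1.52,0.15,1.9,0,0,0.1,0],[-1.52,0.15,1.9,0,0,0.1,0],[-1.52,0.15,1.9,0,0,0.1,0],[-0.8,0.15,1.9,0,0,0.1,0],[0,0.15,1.9,0,0,0.1,0]]'
python3 -m handwheel '[[0,0,-3,0,0,0,0],[0,0,-6,0,0,0,0],[0,0,-9,0,0,0,0],[-3,-0.5,-11,0,0,0,0],[-6,-1,-11,0,0,0,0],[-9,-1.5,-11,0,0,0,0],[-11,-1.5,-11,0,0,0,0],[-11,-1.5,-11,0,0,0,0],[-11,-1.5,-11,0,0,0,0],[-11,-1.5,-11,0,0,0,0]]'; python3 - <<'E'
from h import *
w=snap("wrist","w4"); measure("w4",box=(100,0,480,230))
measure("w4",box=(100,0,480,230),c=np.array([.5378,-.209,.103]))
cv2.imwrite("pics/c4.png",cv2.resize(w[0:200,150:420],(800,593),interpolation=cv2.INTER_CUBIC))
E
```

```text
clock: 6.33
position: [0.5785, -0.2068, 0.1092]
tcp_rot: [2.902, 1.201, 0.001]
wrist_force: [0.2, 0.3, -0.1]
width: 0.0008
grip_force: 0.0
clock: 7.17
position: [0.4905, -0.2731, 0.2187]
tcp_rot: [-2.902, -1.202, -0.001]
wrist_force: [-0.8, -0.7, 0.6]
width: 0.0001
grip_force: 0.0
c [ 0.5372 -0.2094  0.103 ] rib [ 0.5582 -0.2308  0.115 ] (np.float64(-45.5), np.float64(30.0)) rib axis (np.float32(-44.8), np.float32(1000.0)) pin (np.float64(-45.6), np.float64(64.1)) pinrange [0.0478 0.0802]
pin axis (np.float32(-45.3), np.float32(1000.0))
c [ 0.5378 -0.209   0.103 ] rib [ 0.5582 -0.2308  0.115 ] (np.float64(-46.9), np.float64(29.9)) rib axis (np.float32(-44.8), np.float32(1000.0)) pin (np.float64(-46.2), np.float64(64.0)) pinrange [0.0477 0.08  ]
pin axis (np.float32(-45.3), np.float32(1000.0))
```

View pics/c4.png

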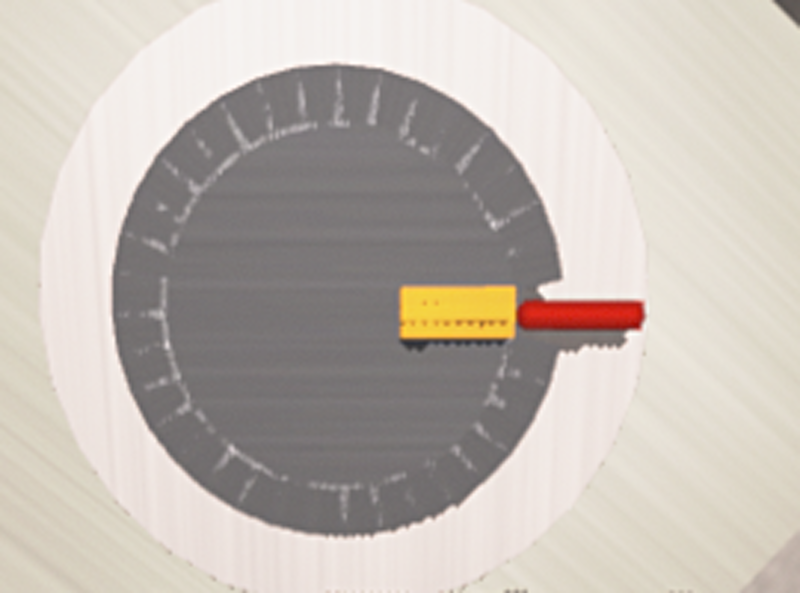

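The crop shows the red pin centred in the notch (540,315) and in line with the rib (−45.5° against −45.6°). Next I move over the plain part of the cap, opposite the rib, and go down.

```bash
python3 -m handwheel '[[3,-0.8,0,0,0,0,0],[6,-1.6,0,0,0,0,0],[7.8,-2.4,0,0,0,0,0],[7.8,-2.4,0,0,0,0,0],[7.8,-2.4,3,0,0,0,0],[7.8,-2.4,6,0,0,0,0],[7.8,-2.4,9,0,0,0,0],[7.8,-2.4,11,0,0,0,0],[7.8,-2.4,11,0,0,0,0],[7.8,-2.4,11,0,0,0,0]]'
python3 -m handwheel '[[0,0,0.2,0,0,0,0],[0,0,0.4,0,0,0,0],[0,0,0.5,0,0,0,0],[0,0,0.6,0,0,0,0],[0,0,0.7,0,0,0,0],[0,0,0.8,0,0,0,0],[0,0,0.8,0,0,0,0],[0,0,0.8,0,0,0,0],[0,0,0.8,0,0,0,0],[0,0,0.8,0,0,0,0]]'
```

```text
clock: 8.05
position: [0.5275, -0.2009, 0.1076]
tcp_rot: [-2.9, -1.202, 0.003]
wrist_force: [0.3, 0.1, 0.1]
width: 0.0005
grip_force: 0.0
clock: 8.88
position: [0.5284, -0.2018, 0.101]
tcp_rot: [2.902, 1.201, 0.001]
wrist_force: [0.3, -0.5, 3.5]
width: 0.0007
grip_force: 1.7
```

Pressing takes only 3.5 N and the tip is already below 103 mm, so the cap is going down. I'll keep pressing.

```bash
python3 -m handwheel '[[0,0,0.1,0,0,0,0],[0,0,0.2,0,0,0,0],[0,0,0.3,0,0,0,0],[0,0,0.35,0,0,0,0],[0,0,0.4,0,0,0,0],[0,0,0.45,0,0,0,0],[0,0,0.5,0,0,0,0],[0,0,0.5,0,0,0,0],[0,0,0.5,0,0,0,0],[0,0,0.5,0,0,0,0]]'
```

```text
clock: 9.72
position: [0.5284, -0.2018, 0.0963]
tcp_rot: [2.902, 1.201, 0.001]
wrist_force: [0.0, 0.9, 6.2]
width: 0.0005
grip_force: 3.7
```

```bash
python3 -m handwheel '[[0,0,0.05,0,0,0,0],[0,0,0.1,0,0,0,0],[0,0,0.15,0,0,0,0],[0,0,0.15,0,0,0,0],[0,0,0.2,0,0,0,0],[0,0,0.2,0,0,0,0],[0,0,0.2,0,0,0,0],[0,0,0.2,0,0,0,0],[0,0,0.2,0,0,0,0],[0,0,0.2,0,0,0,0]]'
```

```text
clock: 10.55
position: [0.5285, -0.2018, 0.0961]
tcp_rot: [2.902, 1.201, 0.001]
wrist_force: [-5.5, 1.9, 20.7]
width: 0.0004
grip_force: 9.5
```

The force has risen to 21 N with the tip stopped at 96.1 mm, so the cap is seated. I'll retreat straight up, step back and check.

```bash
python3 -m handwheel '[[0,0,-0.3,0,0,0,0],[0,0,-1,0,0,0,0],[0,0,-4,0,0,0,0],[0,0,-8,0,0,0,0],[0,0,-12,0,0,0,0],[-3,1,-12.4,0,0,0,0],[-6,2,-12.4,0,0,0,0],[-7.8,2.4,-12.4,0,0,0,0],[-7.8,2.4,-12.4,0,0,0,0],[-7.8,2.4,-12.4,0,0,0,0]]'; python3 - <<'E'
from h import *
w=snap("wrist","w5"); s=snap("scene","s5"); d=snap("side","d5"); measure("w5",ztop=.096,box=(100,0,480,230))
f=lambda im,x,y,k=1:cv2.resize(im[y:y+75*k,x:x+100*k],(400,300),interpolation=cv2.INTER_CUBIC)
cv2.imwrite("pics/c5.png",np.vstack([np.hstack([f(s,190,160),f(d,272,168)]),np.hstack([f(w,130,0,3),s[100:400,80:480]])]))
E
```

```text
clock: 11.38
position: [0.489, -0.2739, 0.2168]
tcp_rot: [-2.902, -1.197, 0.001]
wrist_force: [0.3, -0.6, -0.4]
width: 0.0005
grip_force: 0.0
c [ 0.5372 -0.2094  0.103 ] rib [ 0.5581 -0.231   0.108 ] (np.float64(-45.9), np.float64(30.1)) rib axis (np.float32(-44.3), np.float32(1000.0)) pin (np.float64(-45.6), np.float64(64.2)) pinrange [0.0469 0.0805]
pin axis (np.float32(-45.1), np.float32(1000.0))
```

View pics/c5.png

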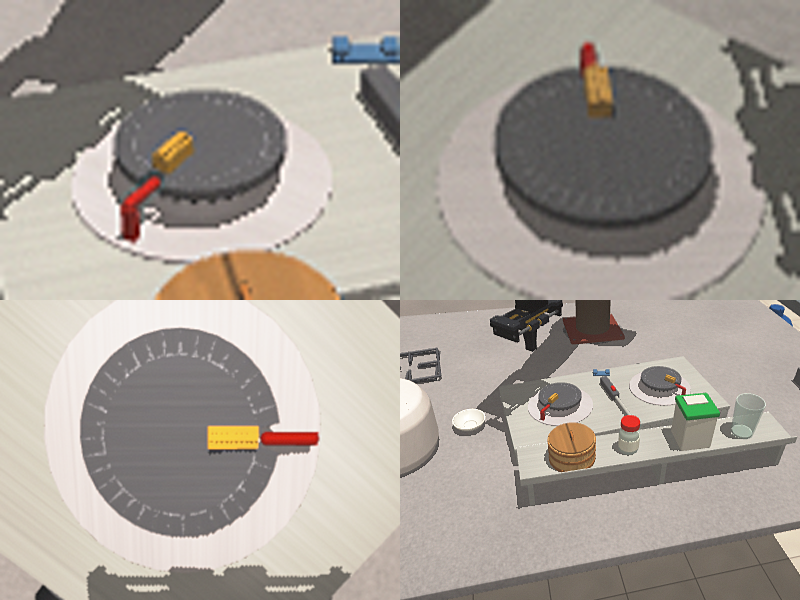

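The cap now sits low with the pin in its notch, and the rib is in line with the pin. Everything else is where it was, and the arm is clear.

```bash
python3 -c "from station import robot; print(robot.finish_job())"
```

```text
the job is handed in; nothing more can be done
None
```

The high burner cap (the −y burner) is turned so its notch stands over the pin and pressed down until it stopped at 96.1 mm under 21 N; nothing else moved in the final images, and the job was handed in at about 11.5 s, with no verdict returned.

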